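# Click the painting stand round to the bare figure

### The job

Bring the unpainted bare-metal figure on the indexing painting stand round to the white pointer: with a fingertip, not the hand or arm, flick the orange tabs on the edge of the thumbwheel (it only gets there counter-clockwise, seen from above) until that figure has clicked into place right at the pointer, without turning it a click too far. The paint is wet, so do not touch the figures on the wheel, and leave the bottles, the pot and the figure on its cork where they stand.

Things in the scene. Friction and masses are not known exactly. Their poses are not given: they have to be found in the camera images.
- stand: The painting stand: a fixed dark round foot, 216 mm across and 6 mm high, with a horizontal thumbwheel on it turning about the vertical axis through its centre. Origin: on that axis at the work surface. Its own -x axis points from the centre to the white pointer on the foot. It does not move, but where it stands and how it is turned vary.
- pointer (a point): Inner end of the white pointer bar (28 x 10 mm, top 9 mm above the surface) that lies on the foot outside the wheel, 98 mm from the wheel axis.
- bare_figure (a point): Foot of the bare silver metal figure on its white round base (26 mm across) with a white stripe from it to the disc's rim, on top of the wheel, 34 mm from the axis and 26 mm above the work surface. The seven other figures have coloured tunics and grass-green bases.
- wheel (a joint): Thumbwheel angle, rad, + counter-clockwise from above; 0 = bare figure at the pointer. Clicks lie at every multiple of 0.785 (45 degrees); let go within 0.3 click of one it snaps in, half-way between two it may stay perched. Starts 1.6 to 4.4 clicks negative (-1.25 to -3.46), in a click or perched. End stops at -3.69 and +1.02. Turning takes 1 to 3 N at a tab; it never coasts past the next click.
- wheel_top (a point): On the wheel axis at the disc's top, 26 mm above the surface. The wheel: a dark grey disc 120 mm across, 12 to 26 mm above the surface, with 8 orange tabs on its edge, each 10 mm wide, reaching out to 94 mm from the axis, 12 to 30 mm above the surface. Seen from the axis the tabs lie half-way between the figures, the nearest 22.5 degrees to each side of the bare figure.
- figures: The eight figures fixed on top of the wheel (they turn with it), 36 mm tall, standing on a ring of 34 mm radius, from 26 to 62 mm above the surface, nothing of them farther than 48 mm from the axis. Origin on the wheel axis at the work surface. Wet paint: do not touch.
- green_bottle: Loose dropper bottle of dark green paint with white cap, 25 mm across, 82 mm tall, origin at the centre of its underside. Leave alone.
- brown_bottle: Loose dropper bottle of brown paint with black cap, 25 mm across, 82 mm tall, origin at the centre of its underside. Leave alone.
- cork_figure: Loose painted figure on a cork, 28 mm across, 81 mm tall in all, origin at the centre of its underside. Leave alone.
- flow_pot: Loose glass pot with black screw lid, 44 mm across, 42 mm tall, origin at the centre of its underside. Leave alone.

How it is judged:
At the end, for the whole second after the job is handed in: The wheel rests clicked in with the bare figure at the pointer (within 0.12 rad of 0); the two bottles, the pot and the figure on its cork stand upright within 15 mm of where they were (value of joint wheel between -0.12 and 0.12 rad and velocity of joint wheel between -0.1 and 0.1 rad/s and distance of each of green_bottle, brown_bottle, cork_figure, flow_pot from where it was at the start of the episode below 0.015 m and angle between each of green_bottle, brown_bottle, cork_figure, flow_pot's own z axis and vertical below 0.15 rad); the robot touches nothing.
It fails at once if the arm or the hand, not a finger, pushed the stand or its wheel (contact force between the arm and stand above 1 N).
It fails at once if the wheel was turned half a click or more past the pointer (value of joint wheel above 0.392699 rad).
It fails at once if a wet figure on the wheel was touched (contact force between any of the arm, the fingers and figures above 0.5 N).
It fails at once if a bottle, the pot or the figure on its cork was moved, lifted or tipped (distance of any of green_bottle, brown_bottle, cork_figure, flow_pot from where it was at the start of the episode above 0.02 m or angle between any of green_bottle, brown_bottle, cork_figure, flow_pot's own z axis and vertical above 0.4 rad).
It also fails if it takes over 64 s, if anything falls off the work surface, if the arm or the gripper's body presses on something with over 40 N, if the wrist force passes 120 N, or if a joint passes its speed limit or range.

### The arm

A 6-joint arm with a two-finger parallel gripper is mounted at the origin on the work surface. World frame = base frame: x ahead of the robot, y to its left, z up, the work surface at z = 0. Lengths are in m, angles in rad, forces in N, time in s.
With the tool pointing down it reaches from about 0.375 to 0.9 m from the base axis. Payload 3.1 kg.
Tool frame: the origin (TCP) lies on the centre line of the jaws, within the pads' length; the fingertips stand 19 mm ahead of it and the grasp point (between the pads) is the TCP; z points along the fingers, y is the line along which they close (so a half turn about z gives the same grasp; the last joint's range is limited). The gripper opens to 85 mm and grips with 20 to 120 N. Pads are 22 mm wide; open, the fingers measure 114 mm over their backs; the gripper's body (76 mm by 85 mm) begins 54 mm behind the grasp point. The pads swing forward as they close: fully open they stand 13 mm farther back than shut.
Start: joints at [0.983, 0.527, 1.433, -0, 1.181, -0.178], TCP at [0.249, 0.573, 0.25] pointing down, gripper open.
Joint ranges: [-3.08, 3.08], [-0.75, 2.2], [0.22, 2.44], [-1.43, 4.57], [0, 2.65], [-2.85, 2.85]. Speed limits (rad/s): [2.79, 2.79, 3.14, 3.14, 3.14, 3.14].

### API

Orientations are given as a unit quaternion [x, y, z, w].
In Python, from station import manip gives the robot as it stands.
- The arm moves only by the tool servo_tool, never from a script. Its argument "rows" is a list that holds one entry, the list of rows, each a list of 7 numbers: the turn, a rotation vector about the tool's x, y, z in degrees, then the shift along the tool's x, y, z in m, then the gripper command: -1 is shut, 1 is fully open, values between are in proportion. In form: [[[wx, wy, wz, tx, ty, tz, jaw], ...]]. A call has 1 to 8 rows; each row shifts and turns the commanded pose from where the row before left it, along the tool's axes as they then stand; what a row does not reach is not made up. A row lasts 1/12 s, in which the tool goes at most 41.7 mm and 7.16 degrees, less where a joint would pass 70% of its speed; a pose out of reach is approached as far as the arm can. A call is refused whole if a number of a shift passes 0.0417 or a number of a turn 7.16, either way. A call with a gripper value outside its range is refused whole. The fingers move at their own pace and stop on an object; "squeeze" is the grip in N (left out, the last holds). Time passes only in rows, so rows that do not move let the fingers close. It gives the time, the measured TCP pose, the force, the opening and the grip force at its end, in the units of the state.
- manip.sense(): the state, without advancing time (a new reading comes with each control period).
- manip.snapshot(name): name is "scene" or "top" or "wrist"; returns the picture (480x640x3 uint8, blue, green, red); there is no depth.
- manip.camera_info(name): a dict with "K" (3x3 intrinsics, pixels), "camera_from_world" (4x4, takes a point from world to camera coordinates). Camera axes: x right, y down, z forward; pixel columns grow to the right and rows downward; lengths in m; the calibration is good to about 2 mm. A picture is of the moment at which its call begins: read the wrist's pose just before it. camera_info takes no time and is no camera call; for the wrist camera it gives the pose at the moment of the call.
- manip.sign_off(): hands the job in; it is judged then, once.
The state is a dict: "t": time; "q": joint angles; "qd": joint speeds; "tau": joint torques, N m; "tcp_pos": TCP position; "tool_rot": TCP orientation; "force": force on the tool from outside, world axes, zero at the start; "ft_torque": the same for the moment, N m; "finger_gap": opening from 0.0 (shut) to 1.0 (fully open); "gripper_force": force on a finger pad.
Only numpy, scipy, OpenCV 4.12 (cv2) and the standard library are available. Lean on these libraries where they do the work, as an engineer would, in place of code of your own. Each camera call takes 0.05 s, during which the arm holds its last target. There are 200 camera calls.

## Working session

There is one attempt and no reset: what is moved stays moved. The work goes in short steps, Python scripts to look and compute and a tool call to move; the robot and the scene stay as the last step left them, time stands still between calls to the robot, and variables do not carry over. Pictures are saved under pics/ and viewed, at most 10 in all, crops included, and the job is handed in when it is done.

Besides the shell and the picture viewer there is one more tool, called after ">>>" as a command line: name --argument value ..., lists and objects as JSON in quotes. servo_tool: Moves the arm, as the interface text tells. Its arguments: {"type":"object","properties":{"rows":{"type":"array","items":{"type":"array","items":{"type":"array","items":{"type":"number"}}}},"squeeze":{"type":"number"}},"required":["rows"]}

```bash
mkdir -p pics
python3 - <<'E'
from station import manip
import cv2,numpy as np
for n in("top","scene"):
    cv2.imwrite(f"pics/{n}0.png",manip.snapshot(n))
    c=manip.camera_info(n);print(n,np.round(c["K"],1).tolist(),np.round(c["camera_from_world"],3).tolist())
s=manip.sense();print(s)
E
```

```text
top [[564.9, 0.0, 323.1], [0.0, 564.9, 240.3], [0.0, 0.0, 1.0]] [[0.01, -1.0, -0.003, 0.046], [-0.981, -0.009, -0.192, 0.635], [0.192, 0.005, -0.981, 1.151], [0.0, 0.0, 0.0, 1.0]]
scene [[471.0, 0.0, 325.2], [0.0, 471.0, 241.0], [0.0, 0.0, 1.0]] [[0.907, 0.421, -0.009, -0.603], [0.36, -0.786, -0.503, -0.172], [-0.218, 0.453, -0.864, 0.986], [0.0, 0.0, 0.0, 1.0]]
{'t': 0.1, 'q': array([ 9.82475734e-01,  5.28366530e-01,  1.43380510e+00, -1.32282804e-05,
        1.18140034e+00, -1.78537772e-01]), 'qd': array([ 7.77773144e-04, -1.84575341e-03, -4.05986520e-03, -5.52185288e-05,
       -5.69725097e-04,  3.32045617e-04]), 'tau': array([ 2.75464481e-04, -4.43301880e+01, -1.78585088e+01, -2.03041141e-04,
        3.85132604e-03,  2.44775106e-05]), 'tcp_pos': array([0.24865292, 0.5727291 , 0.2494257 ]), 'tool_rot': array([ 2.03458279e-01,  9.79083117e-01, -9.20082064e-04, -3.64560562e-04]), 'force': array([0.11308743, 0.03837563, 0.91481459]), 'ft_torque': array([ 0.03685816, -0.03372429, -0.01586421]), 'gripper_force': 0.0, 'finger_gap': 1.0023899251279627}
```

View pics/top0.png

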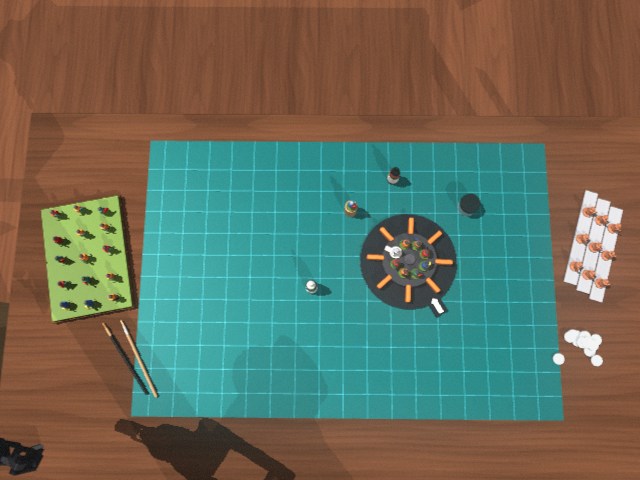

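View pics/scene0.png

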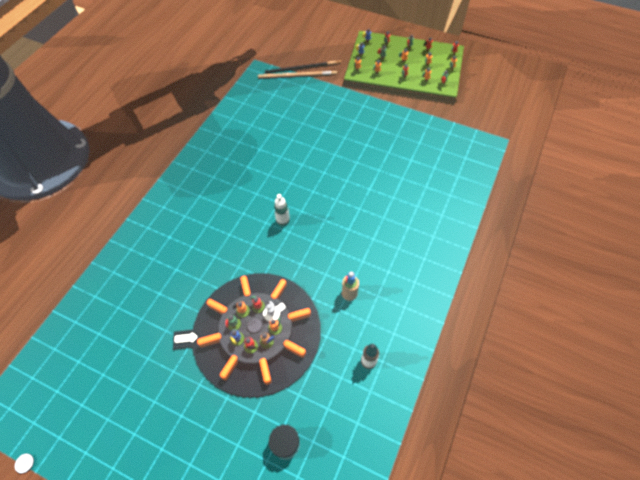

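The top view shows the stand at about (408,261), the bare figure at (394,252) and the pointer tip at (435,298). Around them are the brown bottle (394,177), cork figure (350,209), green bottle (311,287) and pot (470,205). The scene view agrees: pointer at (185,338), bare figure at (270,313).

```bash
cat > h.py <<'E'
from station import manip
import cv2,numpy as np
def ray(c,px,z):
    K=np.array(c["K"]);T=np.array(c["camera_from_world"]);R=T[:3,:3];o=-R.T@T[:3,3]
    d=R.T@np.linalg.inv(K)@np.array([px[0],px[1],1.]);return (o+d*(z-o[2])/d[2])[:2]
def blobs(m,amin):
    n,l,s,c=cv2.connectedComponentsWithStats(m.astype(np.uint8));return [(c[i],s[i,4]) for i in range(1,n) if s[i,4]>=amin]
def hsv(im): return cv2.cvtColor(im,cv2.COLOR_BGR2HSV)
def orange(im):
    h=hsv(im);return (h[...,0]>5)&(h[...,0]<20)&(h[...,1]>170)&(h[...,2]>150)
def white(im):
    h=hsv(im);return (h[...,1]<50)&(h[...,2]>170)
def measure(im,c,guess):
    """wheel from tabs (plane z=.030), tab angles, pointer, bare angle"""
    tabs=[ray(c,b[0],.028) for b in blobs(orange(im),25)]
    tabs=np.array([t for t in tabs if .06<np.linalg.norm(t-guess)<.1])
    ctr=guess
    if len(tabs)>=6:
        A=np.c_[2*tabs,np.ones(len(tabs))];ctr=np.linalg.lstsq(A,(tabs**2).sum(1),rcond=None)[0][:2]
    v=tabs-ctr;return ctr,np.linalg.norm(v,axis=1),np.sort(np.degrees(np.arctan2(v[:,1],v[:,0])))
E
python3 - <<'E'
from h import *
for n,g in(("top",(408,261)),("scene",(257,330))):
    im=cv2.imread(f"pics/{n}0.png");c=manip.camera_info(n)
    g=ray(c,g,.02);ctr,r,a=measure(im,c,g)
    print(n,ctr.round(4),r.round(4),a.round(1))
    for b,s in blobs(white(im),12):
        p9,p26=ray(c,b,.009),ray(c,b,.026)
        if np.linalg.norm(p9-ctr)<.15:
            f=lambda p:(np.round(np.linalg.norm(p-ctr),4),np.degrees(np.arctan2(*(p-ctr)[::-1])).round(1))
            print(b.round(1),s,f(p9),f(p26))
    obs={"top":dict(green=(311,287,.08),brown=(394,176,.08),cork=(350,208,.06),pot=(470,204,.042)),
     "scene":dict(green=(280,200,.08),brown=(371,350,.08),cork=(350,280,.07),pot=(284,440,.042))}[n]
    for k,(u,v,z) in obs.items():print(k,ray(c,(u,v),z).round(3))
E
```

```text
top [ 0.6015 -0.1381] [0.0762 0.0735 0.0746 0.0752 0.0755 0.074  0.0753] [-137.   -93.8  -48.4   -3.    42.4  131.5  176.5]
[392.7 250.5] 109 (np.float64(0.0407), np.float64(58.3)) (np.float64(0.041), np.float64(63.4))
[437.  305.3] 89 (np.float64(0.1165), np.float64(-148.7)) (np.float64(0.116), np.float64(-150.5))
green [0.532 0.076]
brown [ 0.774 -0.1  ]
cork [ 0.707 -0.006]
pot [ 0.723 -0.271]
scene [ 0.6061 -0.1397] [0.0714 0.0766 0.076 ] [-94.4 -52.7  -5.2]
[273.2 310.5] 286 (np.float64(0.045), np.float64(83.7)) (np.float64(0.0407), np.float64(76.1))
[185.1 337.6] 187 (np.float64(0.1203), np.float64(-150.9)) (np.float64(0.1155), np.float64(-147.9))
green [0.544 0.072]
brown [ 0.791 -0.112]
cork [ 0.717 -0.015]
pot [ 0.727 -0.272]
```

>>> servo_tool --rows '[[[0,0,0,-0.028,-0.019,0,-1],[0,0,0,-0.028,-0.019,0,-1],[0,0,0,-0.028,-0.019,0,-1],[0,0,0,-0.028,-0.019,0,-1],[0,0,0,-0.028,-0.019,0,-1],[0,0,0,-0.028,-0.019,0,-1],[0,0,0,-0.028,-0.019,0,-1],[0,0,0,-0.028,-0.019,0,-1]]]'

```text
t: 0.77
tcp_pos: [0.3942, 0.343, 0.25]
tool_rot: [0.203, 0.979, -0.0, -0.0]
force: [1.1, 0.4, 0.1]
finger_gap: 0.002
gripper_force: 0.0
```

>>> servo_tool --rows '[[[0,0,0,-0.028,-0.019,0,-1],[0,0,0,-0.028,-0.019,0,-1],[0,0,0,-0.028,-0.019,0,-1],[0,0,0,-0.028,-0.019,0,-1],[0,0,0,-0.028,-0.019,0,-1],[0,0,0,-0.028,-0.019,0,-1],[0,0,0,-0.028,-0.019,0,-1],[0,0,0,-0.028,-0.019,0,-1]]]'

```text
t: 1.43
tcp_pos: [0.5391, 0.1143, 0.25]
tool_rot: [0.204, 0.979, -0.0, -0.0]
force: [0.6, 0.3, 0.4]
finger_gap: -0.004
gripper_force: 0.0
```

>>> servo_tool --rows '[[[0,0,0,-0.028,-0.019,0,-1],[0,0,0,-0.028,-0.019,0,-1],[0,0,0,-0.028,-0.019,0,-1],[0,0,0,-0.028,-0.019,0,-1],[0,0,0,-0.028,-0.019,0,-1],[0,0,0,-0.028,-0.019,0,-1],[0,0,0,0,0,0,-1],[0,0,0,0,0,0,-1]]]'

```text
t: 2.1
tcp_pos: [0.6478, -0.0574, 0.2494]
tool_rot: [0.205, 0.979, 0.0, -0.0]
force: [-0.3, -0.3, 0.4]
finger_gap: 0.0
gripper_force: 0.0
```

>>> servo_tool --rows '[[[0,0,6.9,0,0,0,-1],[0,0,6.9,0,0,0,-1],[0,0,6.9,0,0,0,-1],[0,0,6.9,0,0,0,-1],[0,0,6.9,0,0,0,-1],[0,0,6.9,0,0,0,-1],[0,0,6.9,0,0,0,-1],[0,0,6.9,0,0,0,-1]]]'

```text
t: 2.77
tcp_pos: [0.6462, -0.0537, 0.25]
tool_rot: [0.636, 0.772, -0.0, -0.001]
force: [0.5, 0.5, -0.1]
finger_gap: -0.007
gripper_force: 0.0
```

>>> servo_tool --rows '[[[0,0,6.9,0,0,0,-1],[0,0,6.9,0,0,0,-1],[0,0,6.9,0,0,0,-1],[0,0,6.9,0,0,0,-1],[0,0,6.9,0,0,0,-1],[0,0,6.9,0,0,0,-1],[0,0,6.9,0,0,0,-1],[0,0,6.9,0,0,0,-1]]]'

```text
t: 3.43
tcp_pos: [0.6462, -0.0537, 0.25]
tool_rot: [0.921, 0.39, -0.001, -0.001]
force: [0.1, -0.8, -0.9]
finger_gap: -0.004
gripper_force: 0.0
```

>>> servo_tool --rows '[[[0,0,6.9,0,0,0,-1],[0,0,6.9,0,0,0,-1],[0,0,6.9,0,0,0,-1],[0,0,6.0,0,0,0,-1],[0,0,0,0,0,0,-1],[0,0,0,0,0,0,-1]]]'

```text
t: 3.93
tcp_pos: [0.6466, -0.0542, 0.2501]
tool_rot: [0.985, 0.171, -0.001, -0.0]
force: [-0.7, -0.6, -0.5]
finger_gap: -0.002
gripper_force: 0.0
```

Run:
```python
from h import *
from scipy.spatial.transform import Rotation as R
s=manip.sense();c=manip.camera_info("wrist");im=manip.snapshot("wrist");cv2.imwrite("pics/w1.png",im)
X=R.from_quat(s["tool_rot"]).as_matrix();print(s["t"],s["q"].round(3),s["tcp_pos"].round(4),np.degrees(np.arctan2(X[1,0],X[0,0])).round(1),s["finger_gap"],X[:,2].round(3))
g=np.array([.603,-.139]);ctr,r,a=measure(im,c,g);print(ctr.round(4),r.round(4),a.round(1))
for b,sz in blobs(white(im),80):
    for z in(.009,.026):
        p=ray(c,b,z)
        if np.linalg.norm(p-ctr)<.15: print(b.round(),sz,z,p.round(4),np.linalg.norm(p-ctr).round(4),np.degrees(np.arctan2(*(p-ctr)[::-1])).round(1))
```

```text
3.9333 [-0.256  0.561  1.368  0.     1.214  0.972] [ 0.6466 -0.0542  0.2501] 19.7 -0.0016592238184539138 [-0.001  0.001 -1.   ]
[ 0.5996 -0.137 ] [0.0801 0.0756 0.0632 0.0773 0.0743 0.0752] [-94.5 -44.1  -0.3  40.3  45.9  83.4]
[357. 257.] 748 0.009 [ 0.6097 -0.1064] 0.0323 71.6
[357. 257.] 748 0.026 [ 0.6143 -0.1029] 0.0372 66.7
```

View pics/w1.png

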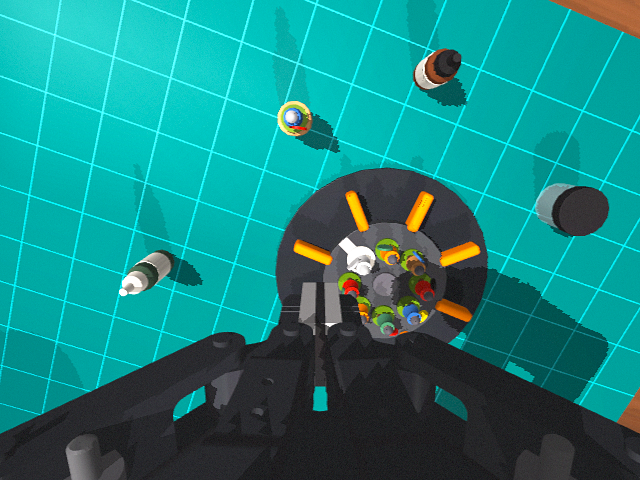

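The wrist view shows the tabs at (357,211) and (420,211), with the gap between them straight ahead of the tool. The bare figure is at (359,260) and its stripe points up-left. The approach fell about 6 cm short, so I'll shift over the gap and go down.

>>> servo_tool --rows '[[[0,0,0,0.005,0.022,0,-1],[0,0,0,0.005,0.021,0,-1],[0,0,0,0.005,0.021,0,-1],[0,0,0,0,0,0,-1],[0,0,0,0,0,0.03,-1],[0,0,0,0,0,0.04,-1],[0,0,0,0,0,0.03,-1],[0,0,0,0,0,0.03,-1]]]'

```text
t: 4.65
tcp_pos: [0.6818, -0.11, 0.1186]
tool_rot: [0.986, 0.17, -0.001, -0.001]
force: [0.9, -0.0, -0.6]
finger_gap: -0.003
gripper_force: 0.0
```

Run:
```python
from h import *
s=manip.sense();print(s["tcp_pos"].round(4))
g=np.array([.6015,-.138]);v=s["tcp_pos"][:2]-g;print(np.linalg.norm(v),np.degrees(np.arctan2(v[1],v[0])))
c=manip.camera_info("wrist");im=manip.snapshot("wrist");cv2.imwrite("pics/w2.png",im)
```

```text
[ 0.6818 -0.11    0.1186]
0.08507084314295171 19.232301546217123
```

View pics/w2.png

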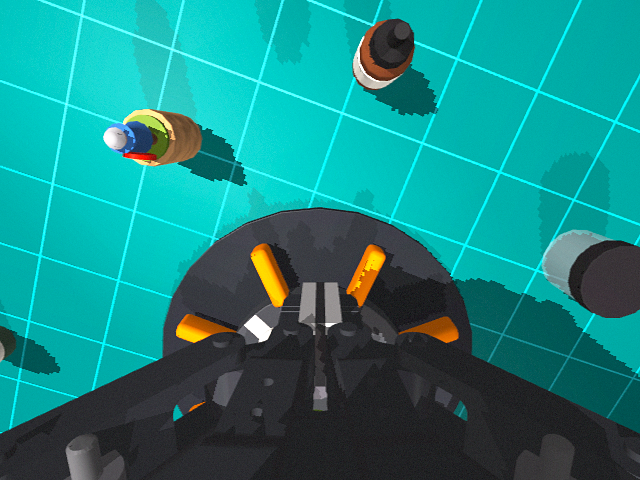

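The finger sits centred between the tabs at (270,270) and (368,270), so I'll go on down.

>>> servo_tool --rows '[[[0,0,0,0,0,0.025,-1],[0,0,0,0,0,0.025,-1],[0,0,0,0,0,0.02,-1],[0,0,0,0,0,0.013,-1],[0,0,0,0,0,0,-1],[0,0,0,0,0,0,-1]]]'

```text
t: 5.2
tcp_pos: [0.6828, -0.1106, 0.0375]
tool_rot: [0.986, 0.169, -0.0, -0.0]
force: [0.2, -0.0, 0.4]
finger_gap: 0.001
gripper_force: 0.0
```

>>> servo_tool --rows '[[[0,0,-4,-0.0002,-0.006,0,-1],[0,0,-4,-0.0002,-0.006,0,-1],[0,0,-4,-0.0002,-0.006,0,-1],[0,0,-4,-0.0002,-0.006,0,-1],[0,0,-4,-0.0002,-0.006,0,-1],[0,0,-4,-0.0002,-0.006,0,-1],[0,0,-4,-0.0002,-0.006,0,-1],[0,0,-4,-0.0002,-0.006,0,-1]]]'

```text
t: 5.87
tcp_pos: [0.6608, -0.0743, 0.0409]
tool_rot: [0.9, 0.436, 0.005, 0.005]
force: [8.5, -7.0, -2.9]
finger_gap: -0.003
gripper_force: 4.3
```

```bash
cat > st.py <<'E'
from h import *
from scipy.spatial.transform import Rotation as R
s=manip.sense();g=np.array([.6015,-.138]);v=s["tcp_pos"][:2]-g
X=R.from_quat(s["tool_rot"]).as_matrix()
print(s["t"],s["tcp_pos"].round(4),"r",np.linalg.norm(v).round(4),"phi",np.degrees(np.arctan2(v[1],v[0])).round(1),"yaw",np.degrees(np.arctan2(X[1,0],X[0,0])).round(1),s["force"].round(1))
for n in("top","scene"):
    im=manip.snapshot(n);c=manip.camera_info(n);cv2.imwrite(f"pics/{n}_last.png",im)
    t=[ray(c,b[0],.028)-g for b in blobs(orange(im),25)]
    print(n,"tabs",sorted([(np.degrees(np.arctan2(p[1],p[0])).round(1).item(),np.linalg.norm(p).round(3).item()) for p in t if .06<np.linalg.norm(p)<.1]))
    print("white",[(sz.item(),np.linalg.norm(p).round(3).item(),np.degrees(np.arctan2(p[1],p[0])).round(1).item()) for b,sz in blobs(white(im),12) for p in [ray(c,b,.026)-g] if np.linalg.norm(p)<.14])
E
python3 st.py
```

```text
5.8667 [ 0.6608 -0.0743  0.0409] r 0.087 phi 47.1 yaw 51.7 [ 8.5 -7.  -2.9]
top tabs []
white []
scene tabs [(-122.3, 0.076), (-77.4, 0.076), (-32.5, 0.074)]
white [(241, 0.04, 88.0), (23, 0.104, 35.1), (25, 0.007, 102.9), (143, 0.113, -146.1)]
```

>>> servo_tool --rows '[[[0,0,0,0,0,0.003,-1],[0,0,-4,-0.0002,-0.006,0.001,-1],[0,0,-4,-0.0002,-0.006,0,-1],[0,0,-4,-0.0002,-0.006,0,-1],[0,0,-4,-0.0002,-0.006,0,-1],[0,0,-4,-0.0002,-0.006,0,-1],[0,0,-4,-0.0002,-0.006,0,-1],[0,0,-4,-0.0002,-0.006,0,-1]]]'

```text
t: 6.63
tcp_pos: [0.6173, -0.0546, 0.0339]
tool_rot: [0.768, 0.64, -0.0, -0.0]
force: [0.1, -0.5, 0.0]
finger_gap: -0.0
gripper_force: 0.0
```

```bash
python3 st.py
```

```text
6.6333 [ 0.6173 -0.0546  0.0339] r 0.0849 phi 79.3 yaw 79.6 [ 0.1 -0.5  0. ]
top tabs []
white []
scene tabs [(-171.1, 0.071), (-126.6, 0.076), (-81.3, 0.076), (-38.8, 0.079), (99.8, 0.071)]
white [(21, 0.118, 64.2), (137, 0.041, 124.1), (130, 0.112, -145.8)]
```

The wheel is one click on, with two clicks (90°) to go.

>>> servo_tool --rows '[[[0,0,-4,-0.0002,-0.006,0,-1],[0,0,-4,-0.0002,-0.006,0,-1],[0,0,-4,-0.0002,-0.006,0,-1],[0,0,-4,-0.0002,-0.006,0,-1],[0,0,-4,-0.0002,-0.006,0,-1],[0,0,-4,-0.0002,-0.006,0,-1],[0,0,-4,-0.0002,-0.006,0,-1],[0,0,-4,-0.0002,-0.006,0,-1]]]'

```text
t: 7.4
tcp_pos: [0.5712, -0.0594, 0.0339]
tool_rot: [0.563, 0.826, 0.0, 0.001]
force: [0.1, 1.1, 0.1]
finger_gap: -0.0
gripper_force: 0.2
```

>>> servo_tool --rows '[[[0,0,-4,-0.0002,-0.006,0,-1],[0,0,-4,-0.0002,-0.006,0,-1],[0,0,-4,-0.0002,-0.006,0,-1],[0,0,-4,-0.0002,-0.006,0,-1],[0,0,0,0,0,0,-1]]]'

```text
t: 7.82
tcp_pos: [0.5491, -0.0715, 0.0336]
tool_rot: [0.444, 0.896, -0.0, -0.0]
force: [0.9, 1.0, 0.5]
finger_gap: 0.002
gripper_force: 0.0
```

```bash
python3 st.py
```

```text
7.8167 [ 0.5491 -0.0715  0.0336] r 0.0847 phi 128.3 yaw 127.3 [0.9 1.  0.5]
top tabs []
white []
scene tabs [(-171.3, 0.074), (-126.7, 0.076), (-77.8, 0.078), (144.5, 0.074)]
white [(37, 0.054, 164.7), (127, 0.032, 167.1), (125, 0.112, -145.8)]
```

One click to go, and I'll take it more slowly.

>>> servo_tool --rows '[[[0,0,-3,-0.0001,-0.0045,0,-1],[0,0,-3,-0.0001,-0.0045,0,-1],[0,0,-3,-0.0001,-0.0045,0,-1],[0,0,-3,-0.0001,-0.0045,0,-1],[0,0,-3,-0.0001,-0.0045,0,-1],[0,0,-3,-0.0001,-0.0045,0,-1],[0,0,-3,-0.0001,-0.0045,0,-1],[0,0,-3,-0.0001,-0.0045,0,-1]]]'

```text
t: 8.58
tcp_pos: [0.5274, -0.0982, 0.0336]
tool_rot: [0.247, 0.969, -0.0, 0.001]
force: [-0.0, 0.2, -0.2]
finger_gap: 0.001
gripper_force: 0.2
```

>>> servo_tool --rows '[[[0,0,-3,-0.0001,-0.0045,0,-1],[0,0,-3,-0.0001,-0.0045,0,-1],[0,0,-3,-0.0001,-0.0045,0,-1],[0,0,0,0,0,0,-1],[0,0,0,0,0,0,-1]]]'

```text
t: 9.0
tcp_pos: [0.5212, -0.1105, 0.0334]
tool_rot: [0.172, 0.985, -0.0, 0.0]
force: [0.1, -0.1, 0.1]
finger_gap: 0.005
gripper_force: 0.0
```

```bash
python3 st.py
```

```text
9.0 [ 0.5212 -0.1105  0.0334] r 0.0848 phi 161.1 yaw 160.2 [ 0.1 -0.1  0.1]
top tabs [(54.8, 0.076)]
white []
scene tabs [(-171.1, 0.081), (-124.0, 0.078), (-77.9, 0.078), (-39.0, 0.078)]
white [(300, 0.039, -152.9), (123, 0.112, -145.7)]
```

It has clicked in and the finger is free. I'll lift straight up and check.

>>> servo_tool --rows '[[[0,0,0,0,-0.003,0,-1],[0,0,0,0,0,-0.02,-1],[0,0,0,0,0,-0.035,-1],[0,0,0,0,0,-0.035,-1],[0,0,0,0,0,-0.035,-1],[0,0,0,0,0,-0.035,-1],[0,0,0,0,0,-0.035,-1],[0,0,0,0,0,0,-1]]]'

```text
t: 9.77
tcp_pos: [0.5234, -0.1146, 0.2352]
tool_rot: [0.17, 0.985, -0.002, 0.007]
force: [1.5, -0.5, 0.3]
finger_gap: 0.001
gripper_force: 0.0
```

>>> servo_tool --rows '[[[0,0,0,0.03,-0.02,0,-1],[0,0,0,0.03,-0.03,0,-1],[0,0,0,0,-0.035,0,-1],[0,0,0,0,0.035,0,-1],[0,0,0,0,0.03,0,-1],[0,0,0,0,0.03,0,-1],[0,0,0,0,0.03,0,-1],[0,0,0,0,0.03,0,-1]]]'

```text
t: 10.43
tcp_pos: [0.4871, -0.0261, 0.228]
tool_rot: [0.171, 0.985, 0.0, -0.0]
force: [0.6, 0.8, -0.6]
finger_gap: -0.002
gripper_force: 0.0
```

>>> servo_tool --rows '[[[0,0,0,0,0.035,0,-1],[0,0,0,0,0.035,0,-1],[0,0,0,0,0.035,0,-1],[0,0,0,0,0.03,0,-1],[0,0,0,0,0,0,-1],[0,0,0,0,0,0,-1]]]'

```text
t: 10.93
tcp_pos: [0.5323, 0.1019, 0.2277]
tool_rot: [0.169, 0.986, -0.0, -0.0]
force: [0.1, -0.0, -0.1]
finger_gap: -0.001
gripper_force: 0.0
```

```bash
python3 st.py; cp pics/top_last.png pics/top9.png; cp pics/scene_last.png pics/scene9.png
```

```text
10.9333 [0.5323 0.1019 0.2277] r 0.2497 phi 106.1 yaw 160.6 [ 0.1 -0.  -0.1]
top tabs []
white [(146, 0.037, -148.1), (51, 0.115, -150.5)]
scene tabs [(-170.1, 0.078), (-123.3, 0.075), (-78.0, 0.078), (-38.5, 0.079)]
white [(287, 0.039, -152.9), (128, 0.111, -145.7)]
```

View pics/top9.png

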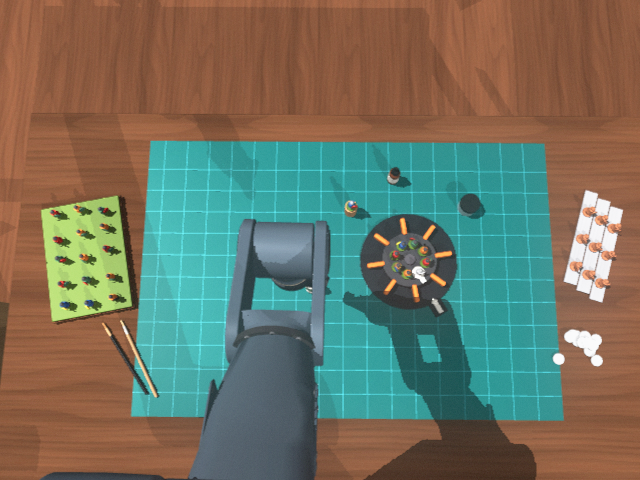

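View pics/scene9.png

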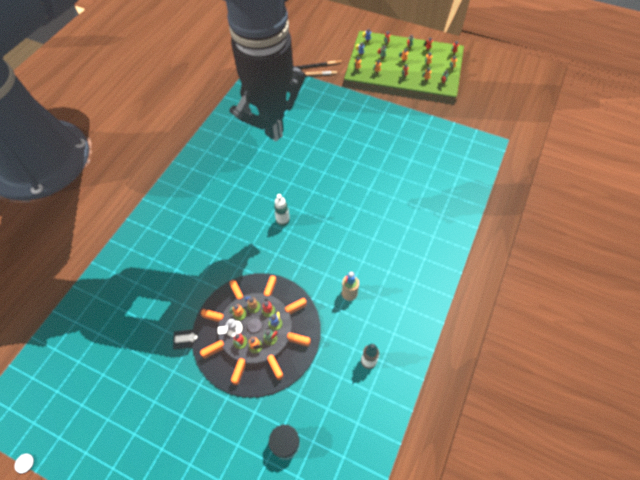

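The bare figure, at (419,275) in the top view and (231,328) in the scene view, lines up with the pointer. All four loose items stand where they were, and the arm is clear.

```bash
python3 -c "
from station import manip
print(manip.sign_off())"
```

```text
the job is handed in; nothing more can be done
None
```

The bare-metal figure is clicked in at the white pointer (within about 3° by the top camera), the bottles, pot and cork figure look unmoved, and the job is handed in; sign-off returned no verdict.

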